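# Centre the medicine jar on the balance pan and tare

## Task

A small porcelain medicine jar was set down near the edge of the dispensary balance's round pan. Push it with light taps of the fingertips, without picking it up or tipping it, until it stands still and upright in the middle of the pan, its body inside the inner engraved ring all round; then press the oblong tare key fully down and let it spring back. Leave the round power key alone and do not disturb the other things on the table.

Things in the scene. Friction and masses are not known exactly. Their poses are not given: they have to be found in the camera images.
- jar: White porcelain jar on the pan, about 0.2 kg, small-footed, easily tipped. 77 mm tall; foot 38 mm wide, widening within 12 mm to a straight round body 50 mm wide (12 to 46 mm up), then shoulder, 45 mm lid and 17 mm knob. Origin: centre of the foot's underside, z up its axis. Friction on the pan about 0.6; it tips if pushed above its lower third, slides if pushed at the bottom of the straight body
- pan_center (a point): Centre of the top of the balance's round, flat, rimless steel pan: 100 mm wide, 4 mm thick, top 71 mm above the table. Two thin engraved rings about this centre, the inner 64 mm, the outer 93 mm across. The pan does not move. The white top of the balance, 7 mm under the pan's top, is 126 mm (front to back) by 160 mm
- tare_top (a point): Centre of the top of the tare key when up: the oblong grey key (16 mm front to back, 34 mm wide) on the balance's sloping front deck, at the robot's right. About 43 mm above the table, standing 6 mm out of the deck, which slopes down to the front by 0.27 rad; point z points out of the key. It lies about 135 mm in front of the pan's centre, 40 mm right of the middle line
- tare (a joint): Travel of the tare key: 0 up, 0.004 m fully down; a spring (about 1 N to start, 4 N at the bottom) returns it
- power (a joint): Travel of the power key, the round grey key 15 mm wide on the same deck 85 mm to the left of the tare key: 0 up, 0.004 m down, same spring. Not to be pressed
- balance: The balance itself, white and grey, 210 mm front to back and 160 mm wide, stands fast on the table. Origin on the table under its middle; x points to its back, y to its left. The pan's centre lies 45 mm behind the origin
- spare_jar: A second jar just like the first, standing on the table at the left of the balance. Origin at the centre of its underside. Leave alone
- weight: Steel knob weight, 30 mm wide, 50 mm tall, standing at the right of the balance. Origin at the centre of its underside. Leave alone
- scoop: Steel hand scoop, 175 mm long, 50 mm wide, 24 mm tall, lying at the right of the balance, handle towards the robot. Origin on the table where handle and scoop meet. Leave alone
- mortar: Brass mortar, 100 mm wide, 86 mm tall, its pestle in it standing to about 160 mm, at the left. Origin at the centre of its underside. Leave alone
- bottle: Amber glass jar with a white cap, 52 mm wide, 95 mm tall, standing at the right. Origin at the centre of its underside. Leave alone
- stapler: Stapler, 125 mm long, 50 mm tall, near at the left. Origin under its middle. Leave alone
- spatula: Wooden-handled steel spatula, 170 mm long, lying near at the right. Origin on the table beneath it. Leave alone
Things that resemble listed ones, but are neither listed nor needed, are in the scene too. Leave any purple look-alike of the jar alone.

How it is judged:
By the outcome, as a careful person would: the job done as asked, in the order asked, and still so for the second after the job is handed in, with the robot touching nothing.
It also fails if it takes over 45 s, if anything falls off the work surface, if the arm or the gripper's body presses on something with over 40 N, if the wrist force passes 120 N, or if a joint passes its speed limit or range.

## Robot

A 6-joint arm with a two-finger parallel gripper is mounted at the origin on the work surface. World frame = base frame: x ahead of the robot, y to its left, z up, the work surface at z = 0. Lengths are in mm, angles in degrees, forces in N, time in s.
With the tool pointing down it reaches from about 350 to 850 mm from the base axis. Payload 8.1 kg.
Tool frame: the origin (TCP) lies between the finger pads; the fingertips stand 11 mm ahead of it and the grasp point (between the pads) lies 8 mm behind it; z points along the fingers, y is the line along which they close (so a half turn about z gives the same grasp; the last joint's range is limited). The gripper opens to 85 mm and grips with 20 to 120 N. Pads are 22 mm wide; open, the fingers measure 114 mm over their backs; the gripper's body (76 mm by 85 mm) begins 54 mm behind the grasp point. The pads swing forward as they close: fully open they stand 13 mm farther back than shut.
Start: joints at [69.935, 7.471, 85.268, -0, 87.261, -4.893], TCP at [157.008, 579.098, 242.292] pointing down, gripper open.
Joint ranges: [-169.43, 169.43], [-51.17, 129.36], [1.28, 143.12], [-76.62, 256.62], [0, 156.53], [-152.29, 152.29]. Speed limits (degrees/s): [136.94, 136.94, 159.86, 180, 180, 180].

## Interface

Orientations are given as [roll, pitch, yaw] about the fixed x, y, z axes, in that order (R = Rz(yaw) Ry(pitch) Rx(roll)).
In Python, from bench import r, snapshot, get_calibration gives the robot as it stands.
- The arm moves only by the tool step_arm, never from a script. Its argument "rows" is a list of rows, each a list of 2 entries, a list of its own where there are three numbers: the shift along the tool's x, y, z in mm, then the turn about the tool's z in degrees. In form: [[[tx, ty, tz], yaw], ...]. A call has 1 to 12 rows; each row is the pose to reach, as a shift and turn from the pose commanded when the call began, along the tool's axes at that moment; what a row does not reach only later rows make up. A row lasts 1/10 s, in which the tool goes at most 50 mm and 8.59 degrees, less where a joint would pass 70% of its speed; a pose out of reach is approached as far as the arm can. A call with a gripper value outside its range is refused whole. "fingers" is the opening, from 0 (shut) to 1 (fully open), set as the call begins (left out, the last holds). The fingers move at their own pace and stop on an object; "squeeze" is the grip in N (left out, the last holds). Time passes only in rows, so rows that repeat a pose let the fingers close. It gives the time, the measured TCP pose, the force, the opening and the grip force at its end, in the units of the state.
- r.sense(): the state, without advancing time (a new reading comes with each control period).
- snapshot(name): name is "side" or "top"; returns the picture (400x640x3 uint8, blue, green, red); there is no depth.
- get_calibration(name): a dict with "fovy" (degrees; the focal length in pixels is half the picture's height over the tangent of half this angle, whatever the lens; pixels are square), "cx", "cy" (the principal point, pixels), "dist" ([k1, k2, p1, p2, k3] as OpenCV has them; the pictures are not rectified), "eye" and "orientation" of the camera in the world. Camera axes: x right, y up, looking along -z (the intrinsics and any distortion apply to the point x, -y, -z); pixel columns grow to the right and rows downward; lengths in mm; the calibration is good to about 2 mm. A picture is of the moment at which its call begins. get_calibration takes no time and is no camera call.
- r.hand_in(): hands the job in; it is judged then, once.
The state is a dict: "time": time; "joint_pos": joint angles; "qd": joint speeds; "joint_efforts": joint torques, N m; "tool_pos": TCP position; "tcp_rot": TCP orientation; "ft_force": force on the tool from outside, world axes, zero at the start; "wrist_torque": the same for the moment, N m; "finger_gap": finger opening in mm; "grip_force": force on a finger pad.
Only numpy, scipy, OpenCV 4.12 (cv2) and the standard library are available. Lean on these libraries where they do the work, as an engineer would, in place of code of your own. Each camera call takes 0.05 s, during which the arm holds its last target. There are 200 camera calls.

## Working session

There is one attempt and no reset: what is moved stays moved. The work goes in short steps, Python scripts to look and compute and a tool call to move; the robot and the scene stay as the last step left them, time stands still between calls to the robot, and variables do not carry over. Pictures are saved under pics/ and viewed, at most 11 in all, crops included, and the job is handed in when it is done.

Besides the shell and the picture viewer there is one more tool, called after "Request:" as name(argument=value, ...), one argument or row to a line, values as JSON. step_arm: Moves the arm, as the interface text tells. Its arguments: {"type":"object","properties":{"rows":{"type":"array"},"fingers":{"type":"number"},"squeeze":{"type":"number"}},"required":["rows"]}

```bash
mkdir -p pics; ls
cat > h.py <<'E'
import numpy as np, cv2
from bench import r, snapshot, get_calibration
from scipy.spatial.transform import Rotation as Ro
def cam(n):
    c=get_calibration(n); f=200/np.tan(np.radians(c["fovy"])/2)
    K=np.array([[f,0,c["cx"]],[0,f,c["cy"]],[0,0,1.]])
    o=np.array(c["orientation"],float)
    R=o if o.shape==(3,3) else Ro.from_euler("xyz",o,degrees=True).as_matrix()
    return K,np.array(c["dist"],float),np.array(c["eye"],float),R@np.diag([1,-1,-1])
def ray(n,uv):
    K,d,e,R=cam(n); p=cv2.undistortPoints(np.array(uv,float).reshape(-1,1,2),K,d)[:,0]
    return e,np.c_[p,np.ones(len(p))]@R.T
def onplane(n,uv,z):
    e,v=ray(n,uv); return e+v*((z-e[2])/v[:,2])[:,None]
def proj(n,P):
    K,d,e,R=cam(n); P=(np.array(P,float).reshape(-1,3)-e)@R
    return cv2.projectPoints(P,np.zeros(3),np.zeros(3),K,d)[0][:,0]
E
python3 - <<'E'
from h import *
for n in("top","side"):
    print(get_calibration(n)); cv2.imwrite(f"pics/{n}0.png",snapshot(n))
print(r.sense())
E
```

```text
pics
{'fovy': 43.240824640310336, 'cx': 319.9672056913786, 'cy': 195.4407204330933, 'dist': array([0.00028383, 0.        , 0.        , 0.        , 0.        ]), 'eye': array([ 404.65587184,   -8.94854574, 1457.6921228 ]), 'orientation': array([  7.08200473,   0.76901643, -90.65410436])}
{'fovy': 54.55540866595377, 'cx': 324.2015110686292, 'cy': 199.6361761922287, 'dist': array([0.02157372, 0.        , 0.        , 0.        , 0.        ]), 'eye': array([  26.64444341, -750.18561681,  707.46988749]), 'orientation': array([ 55.25785093,  -0.18465229, -35.43434354])}
{'time': 0.1, 'joint_pos': array([ 6.99351212e+01,  7.50851305e+00,  8.53239602e+01,  8.49777635e-04,
        8.72610675e+01, -4.89196531e+00]), 'qd': array([-0.04508335, -0.08930386, -0.15284394,  0.08514559,  0.06612492,
       -0.02999933]), 'joint_efforts': array([ 7.56416994e-04, -5.70953035e+01, -5.01939762e+01, -2.60504912e-04,
        8.27461045e-03,  5.73434932e-05]), 'tool_pos': array([156.83835746, 578.64622589, 241.36413291]), 'tcp_rot': array([-1.79906872e+02, -8.82254132e-03,  1.64827038e+02]), 'ft_force': array([-0.24809548,  0.11929558,  0.26705442]), 'wrist_torque': array([-0.01150301,  0.01890107, -0.02421353]), 'grip_force': 0.0, 'finger_gap': 85.28882435545769}
```

View pics/top0.png

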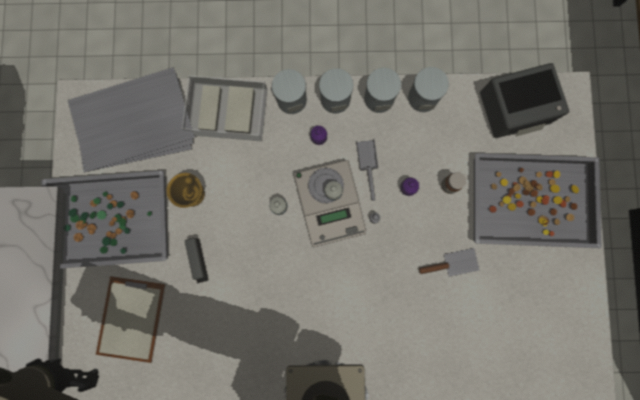

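View pics/side0.png

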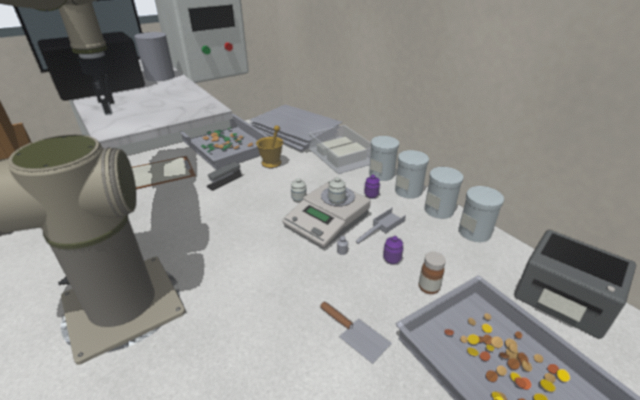

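Candidates for the jar in the top view: the white jar on the pan at (333,188), the spare white jar on the table at (278,204), and the purple look-alikes at (318,134) and (410,186). By the description it is the one on the pan at (333,188), which is (338,190) in the side view. I'll check that in a close crop.

Run:
```python
from h import *
a=cv2.resize(cv2.imread("pics/top0.png")[150:250,265:395],None,fx=6,fy=6,interpolation=cv2.INTER_CUBIC)[:,:780]
cv2.imwrite("pics/ct0.png",a)
b=cv2.resize(cv2.imread("pics/side0.png")[165:255,270:390],None,fx=6,fy=6,interpolation=cv2.INTER_CUBIC)
cv2.imwrite("pics/cs0.png",b)
```

```text
(no output)
```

View pics/ct0.png

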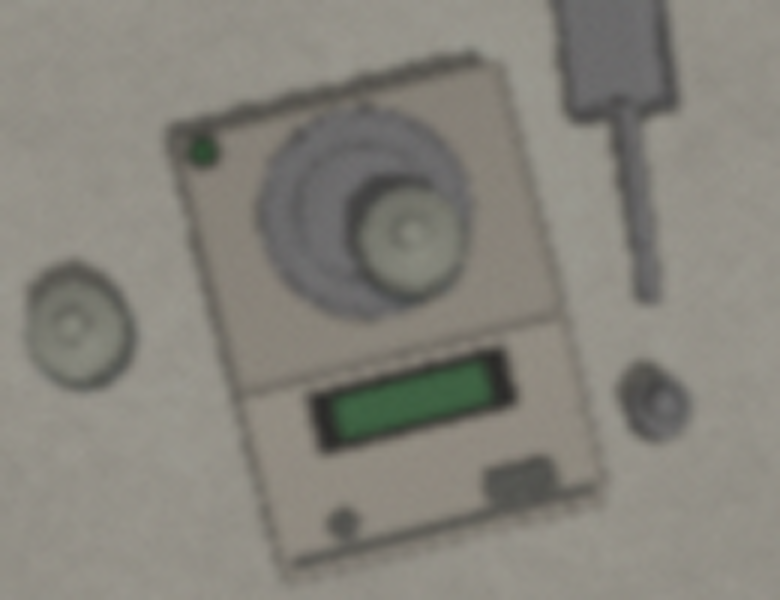

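View pics/cs0.png

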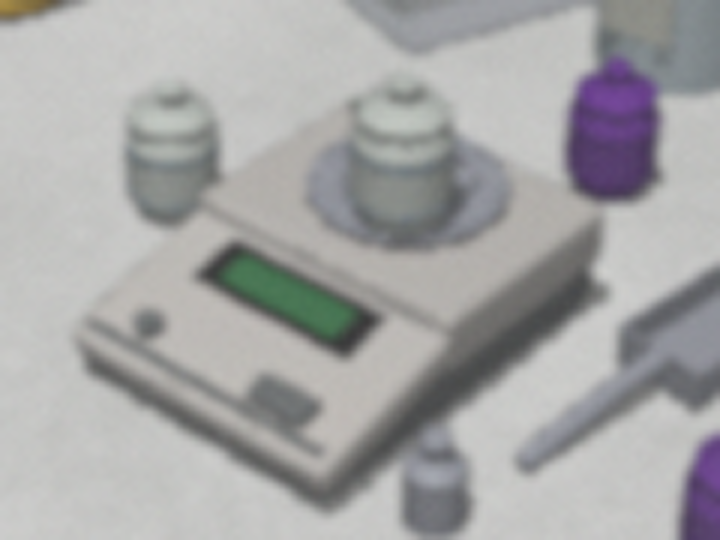

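The crops confirm the white jar stands on the pan, with its knob at crop (410,232) and the pan's centre near (364,212). The tare key is at (520,482), the power key at (342,522), the weight at (655,400) and the spare jar at (75,325).

```bash
cat >> h.py <<'E'
def tri(a,b):
    e1,v1=ray("top",[a]);e2,v2=ray("side",[b]);A=[];y=[]
    M=0;q=0
    for e,v in((e1,v1[0]),(e2,v2[0])):
        v=v/np.linalg.norm(v);P=np.eye(3)-np.outer(v,v);M=M+P;q=q+P@e
    return np.linalg.solve(M,q)
T=lambda x,y:((x+.5)/6-.5+265,(y+.5)/6-.5+150)
S=lambda x,y:((x+.5)/6-.5+270,(y+.5)/6-.5+165)
E
python3 - <<'E'
from h import *
np.set_printoptions(precision=1,suppress=True)
def P(n,t,z): print(n,onplane("top",[T(*t)],z)[0])
P("pan",(364,212),71);P("knob",(410,232),146);P("tare",(520,482),43);P("power",(342,522),43)
P("BL",(170,128),64);P("BR",(497,62),64);P("weight",(668,405),50);P("spareknob",(75,324),75)
P("kinkL",(245,392),64);P("kinkR",(563,316),64)
print("S pan",onplane("side",[S(409,188)],71)[0],"tare",onplane("side",[S(287,399)],43)[0])
print("tri knob",tri(T(410,232),S(403,86)),"tri tare",tri(T(520,482),S(287,399)))
print(r.sense()["tcp_rot"])
E
```

```text
pan [606.4  -7.3  71. ]
knob [586.4 -27.4 146. ]
tare [482.2 -78.4  43. ]
power [464.6   4.8  43. ]
BL [648.3  82.8  64. ]
BR [677.4 -70.4  64. ]
weight [ 516.8 -147.6   50. ]
spareknob [555.6 126.2  75. ]
kinkL [524.2  48.7  64. ]
kinkR [557.6 -98.7  64. ]
S pan [603.8 -10.9  71. ] tare [482.9 -81.2  43. ]
tri knob [586.4 -27.2 143.7] tri tare [483.2 -79.   41.2]
[-179.9   -0.   164.8]
```

```bash
cat >> h.py <<'E'
def go(p,yaw):
    s=r.sense(); R=Ro.from_euler("xyz",s["tcp_rot"],degrees=True)
    d=R.inv().apply(np.array(p,float)-s["tool_pos"]); t=-(yaw-s["tcp_rot"][2]+180)%360-0
    print("shift",d.round(1),"turn",round(-(((yaw-s["tcp_rot"][2])+180)%360-180),2),"now",s["tool_pos"].round(1),s["tcp_rot"].round(2),"t",s["time"])
E
python3 -c "
from h import *
go((540,-70,200),43)"
```

```text
shift [-539.6 -525.7   42.1] turn 121.83 now [156.8 578.6 241.4] [-1.7991e+02 -1.0000e-02  1.6483e+02] t 0.1
```

Request:
step_arm(
  rows=[
    [[-30,-29,2],7],
    [[-65,-63,4],15],
    [[-100,-97,6],23],
    [[-135,-131,9],31],
    [[-170,-165,12],39],
    [[-205,-199,15],47],
    [[-240,-233,18],55],
    [[-275,-267,21],63],
    [[-310,-301,24],71],
    [[-345,-335,27],79],
    [[-380,-369,30],87],
    [[-415,-403,33],95],
  ],
  fingers=0.25,
  squeeze=20,
)

```text
time: 1.3
tool_pos: [452.5, 79.6, 209.0]
tcp_rot: [180.0, -0.0, 69.5]
ft_force: [0.5, 0.5, 0.3]
finger_gap: 20.8
grip_force: 0.0
```

```bash
python3 -c "
from h import *
go((540,-70,200),43);print(r.sense()['joint_pos'])"
```

```text
shift [-109.4  134.3    9. ] turn 26.49 now [452.5  79.6 209. ] [ 1.800e+02 -1.000e-02  6.949e+01] t 1.3
[ 3.56800587e+00 -1.38793554e+01  1.09298493e+02  9.25029114e-03
  8.45762620e+01  2.40780636e+01]
```

Request:
step_arm(
  rows=[
    [[-22,27,2],5],
    [[-44,54,4],10],
    [[-66,80,6],16],
    [[-88,107,8],21],
    [[-104,128,9],25],
    [[-109,134,9],26.5],
    [[-109,134,9],26.5],
    [[-109,134,9],26.5],
  ],
)

```text
time: 2.1
tool_pos: [539.8, -66.2, 200.0]
tcp_rot: [-179.9, 0.0, 43.4]
ft_force: [-0.1, 0.4, -0.5]
finger_gap: 21.1
grip_force: 0.0
```

Run:
```python
from h import *
go((545,-66,130),43)
a=cv2.resize(snapshot("top")[150:250,265:395],None,fx=6,fy=6,interpolation=cv2.INTER_CUBIC)
b=cv2.resize(snapshot("side")[165:255,270:390],None,fx=6,fy=6,interpolation=cv2.INTER_CUBIC)
im=np.hstack([a[:540],b])
cv2.imwrite("pics/c1.png",cv2.resize(im,(800,288)))
```

```text
shift [ 4.   3.5 70. ] turn 0.42 now [539.8 -66.2 200. ] [-1.7994e+02  1.0000e-02  4.3420e+01] t 2.1
```

View pics/c1.png

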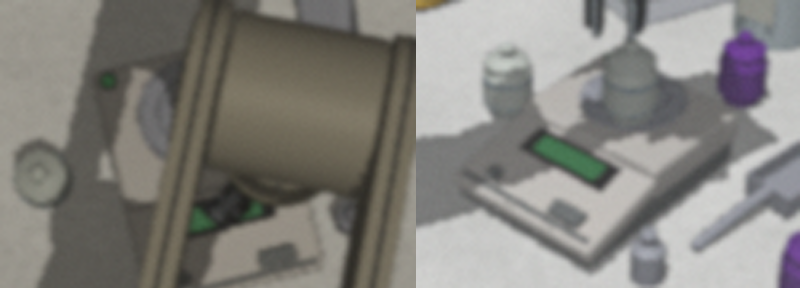

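The top view is blocked by the arm. The side view shows the jar unmoved, with its knob at composite (630,47), and the fingers above the pan at (595,15) and (640,20). I'll descend at the front right of the jar.

Request:
step_arm(
  rows=[
    [[0,3.5,15],0],
    [[0,3.5,35],0],
    [[0,3.5,55],0],
    [[0,3.5,75],0],
    [[0,3.5,90],0],
    [[0,3.5,101],0],
    [[0,3.5,107],0],
    [[0,3.5,107],0],
    [[0,3.5,107],0],
  ],
)

```text
time: 3.1
tool_pos: [543.2, -69.6, 94.0]
tcp_rot: [179.9, -0.0, 43.3]
ft_force: [0.4, -0.7, 0.6]
finger_gap: 21.1
grip_force: 0.0
```

Run:
```python
from h import *
go((582,-31,93),43.4)
b=snapshot("side");cv2.imwrite("pics/s2.png",b)
cv2.imwrite("pics/c2.png",cv2.resize(b[165:235,290:390],None,fx=8,fy=8,interpolation=cv2.INTER_CUBIC))
```

```text
shift [54.7 -1.5  1. ] turn -0.07 now [543.2 -69.6  94. ] [ 1.7995e+02 -3.0000e-02  4.3330e+01] t 3.1
```

View pics/c2.png

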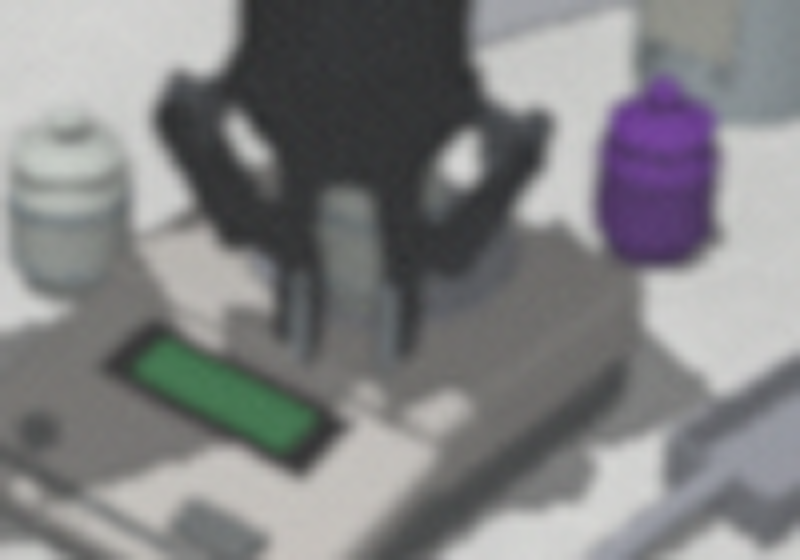

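The jar shows between the two fingers, whose tips are at crop (300,355) and (400,360), so the push is aligned. I'll push part of the way and then look.

Request:
step_arm(
  rows=[
    [[4,0,0],0],
    [[9,0,0],0],
    [[14,0,0],0],
    [[18,0,0],0],
    [[21,0,0],0],
    [[23,0,0],0],
    [[25,0,0],0],
    [[27,0,0],0],
    [[29,0,0],0],
    [[31,0,0],0],
    [[33,0,0],0],
    [[35,0,0],0],
  ],
)

```text
time: 4.35
tool_pos: [568.2, -45.4, 93.3]
tcp_rot: [-180.0, 0.0, 43.3]
ft_force: [-0.4, -0.8, 0.5]
finger_gap: 21.3
grip_force: 0.5
```

Request:
step_arm(
  rows=[
    [[2,0,0],0],
    [[4,0,0],0],
    [[6,0,0],0],
    [[7,0,0],0],
    [[7,0,0],0],
  ],
)

```text
time: 4.85
tool_pos: [573.3, -40.6, 93.3]
tcp_rot: [-180.0, -0.0, 43.3]
ft_force: [0.6, -1.0, -0.0]
finger_gap: 21.5
grip_force: 0.1
```

Run:
```python
from h import *
go((582,-31,93),43.4)
b=snapshot("side");cv2.imwrite("pics/s3.png",b)
cv2.imwrite("pics/c3.png",cv2.resize(b[165:235,290:390],None,fx=8,fy=8,interpolation=cv2.INTER_CUBIC))
```

```text
shift [12.9 -1.   0.3] turn -0.07 now [573.3 -40.6  93.3] [-1.800e+02 -1.000e-02  4.333e+01] t 4.85
```

View pics/c3.png

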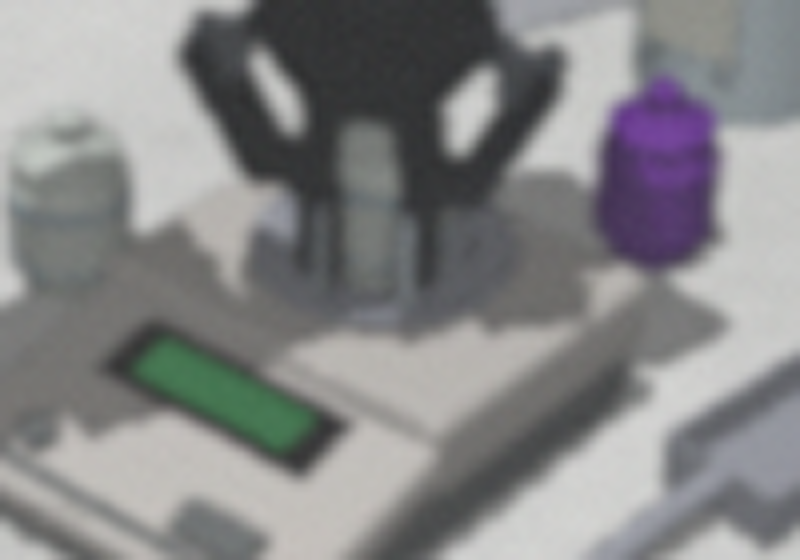

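The jar is upright and held between the fingertips at crop (370,250), still short of the pan's middle. I'll push about 10 mm further, then back off, lift and look.

Request:
step_arm(
  rows=[
    [[2,0,0],0],
    [[4,0,0],0],
    [[6,0,0],0],
    [[8,0,0],0],
    [[9,0,0],0],
    [[10,0,0],0],
    [[10,0,0],0],
    [[9,0,0],0],
    [[6,0,0],0],
    [[0,0,0],0],
    [[-8,0,0],0],
    [[-18,0,0],0],
  ],
)

```text
time: 6.1
tool_pos: [559.6, -53.6, 93.3]
tcp_rot: [180.0, 0.0, 43.3]
ft_force: [0.0, -0.8, 0.5]
finger_gap: 21.2
grip_force: 0.0
```

Request:
step_arm(
  rows=[
    [[-10,0,-10],0],
    [[-18,0,-30],0],
    [[-28,0,-60],0],
    [[-50,15,-90],0],
    [[-75,40,-110],0],
    [[-100,70,-120],0],
    [[-125,100,-120],0],
    [[-150,125,-120],0],
    [[-160,140,-120],0],
    [[-160,140,-120],0],
  ],
)

```text
time: 7.1
tool_pos: [538.9, -267.7, 214.0]
tcp_rot: [179.9, 0.0, 43.1]
ft_force: [-0.2, 0.8, 0.6]
finger_gap: 21.5
grip_force: 0.0
```

Run:
```python
from h import *
a=cv2.resize(snapshot("top")[150:250,265:395],None,fx=6,fy=6,interpolation=cv2.INTER_CUBIC)
b=cv2.resize(snapshot("side")[165:255,270:390],None,fx=6,fy=6,interpolation=cv2.INTER_CUBIC)
cv2.imwrite("pics/c4.png",np.hstack([a[30:400,200:600],b[50:420,200:600]]))
print(r.sense()["tool_pos"])
```

```text
[ 539.2516468  -265.02252675  213.74952151]
```

View pics/c4.png

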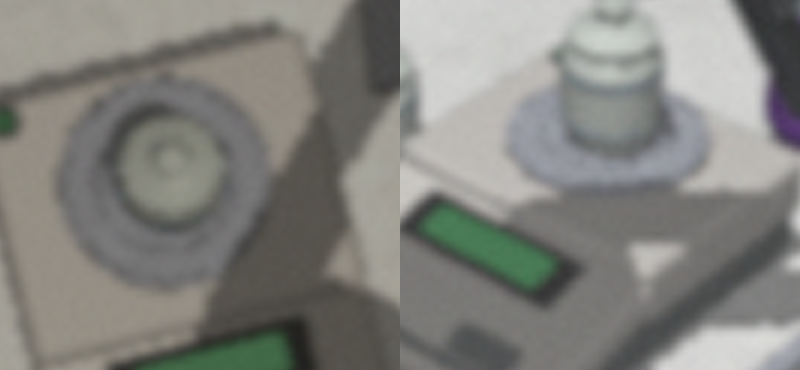

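Top view: the knob is at composite (173,157) and the pan's centre at (163,181). Side view: the knob is at (615,8), the pan spans columns 507 to 710, and the jar stands upright.

Run:
```python
from h import *
np.set_printoptions(precision=1,suppress=True)
print("pan top",onplane("top",[T(363.5,211)],71)[0]);
print("knob",onplane("top",[T(373,187)],146)[0],tri(T(373,187),S(415,58)))
print("knob side",onplane("side",[S(415,58)],146)[0])
# expected top pixel of knob for jar at pan centre; body outline limits
print("lid ctr",onplane("top",[T(371,199)],125)[0])
for c in((605.5,-9),): print((proj("top",[[c[0],c[1],71],[c[0],c[1],146]])-[265,150])*6, (proj("side",[[c[0],c[1],71],[c[0],c[1],146]])-[270,165])*6)
```

```text
pan top [606.9  -7.1  71. ]
knob [606.5 -11.5 146. ] [606.1 -11.  144. ]
knob side [603.3 -13.3 146. ]
lid ctr [604.3 -10.6 125. ]
[[365.2 211.4]
 [364.9 186.8]] [[407.  182.6]
 [410.7  50.3]]
```

The jar stands about 3.5 mm short of the middle, towards the robot's right. That is inside the 7 mm margin, but one light tap from the right will centre it.

```bash
python3 -c "
from h import *
go((589,-72,200),75)"
```

```text
shift [ 168.5 -106.5   13.8] turn -31.74 now [ 539.3 -265.   213.7] [-1.7999e+02 -2.0000e-02  4.3260e+01] t 7.2
```

Request:
step_arm(
  rows=[
    [[25,-16,2],-5],
    [[55,-35,4],-11],
    [[85,-54,7],-17],
    [[115,-73,10],-23],
    [[145,-92,13],-28],
    [[162,-103,14],-31],
    [[168,-106,14],-31.7],
    [[168,-106,14],-31.7],
    [[168,-106,14],-31.7],
  ],
)

```text
time: 8.1
tool_pos: [589.1, -72.7, 199.6]
tcp_rot: [180.0, 0.0, 75.0]
ft_force: [0.6, -0.2, 0.1]
finger_gap: 21.4
grip_force: 0.0
```

```bash
python3 -c "
from h import *
go((589,-72,93.5),75)"
```

```text
shift [  0.7  -0.3 106.1] turn -0.02 now [589.1 -72.7 199.6] [1.7998e+02 3.0000e-02 7.4980e+01] t 8.1
```

Request:
step_arm(
  rows=[
    [[0,0,15],0],
    [[0,0,35],0],
    [[0,0,55],0],
    [[0,0,75],0],
    [[0,0,90],0],
    [[0,0,100],0],
    [[0,0,106],0],
    [[0,0,106],0],
    [[0,0,106],0],
  ],
)

```text
time: 9.0
tool_pos: [589.8, -72.5, 94.0]
tcp_rot: [179.9, -0.0, 75.0]
ft_force: [0.9, -0.0, 0.5]
finger_gap: 21.3
grip_force: 0.0
```

```bash
python3 -c "
from h import *
go((597.6,-40.3,93.5),75)"
```

```text
shift [33.1 -0.8  0.5] turn 0.02 now [589.8 -72.5  94. ] [179.94  -0.    75.02] t 9.0
```

Request:
step_arm(
  rows=[
    [[5,0,0],0],
    [[11,0,0],0],
    [[17,0,0],0],
    [[22,0,0],0],
    [[25,0,0],0],
    [[27,0,0],0],
    [[29,0,0],0],
    [[31,0,0],0],
    [[32,0,0],0],
    [[33,0,0],0],
    [[33,0,0],0],
    [[33,0,0],0],
  ],
)

```text
time: 10.2
tool_pos: [597.8, -40.5, 93.3]
tcp_rot: [-180.0, -0.0, 75.0]
ft_force: [0.0, -0.3, 0.4]
finger_gap: 21.4
grip_force: 0.3
```

Request:
step_arm(
  rows=[
    [[-2,0,0],0],
    [[-6,0,0],0],
    [[-12,0,0],0],
    [[-20,0,0],0],
    [[-28,0,-5],0],
    [[-33,0,-25],0],
    [[-38,0,-55],0],
    [[-50,0,-85],0],
    [[-80,0,-110],0],
    [[-120,0,-120],0],
    [[-160,0,-120],0],
    [[-195,0,-120],0],
  ],
)

```text
time: 11.4
tool_pos: [546.9, -231.3, 214.8]
tcp_rot: [179.9, 0.0, 75.0]
ft_force: [0.4, 0.6, -0.8]
finger_gap: 21.2
grip_force: 0.0
```

Request:
step_arm(
  rows=[
    [[-15,0,0],0],
    [[-20,0,0],0],
    [[-20,0,0],0],
  ],
  fingers=0,
)

```text
time: 11.7
tool_pos: [542.1, -248.3, 213.3]
tcp_rot: [-180.0, -0.0, 75.0]
ft_force: [0.1, 0.3, 0.1]
finger_gap: -0.3
grip_force: 0.0
```

Run:
```python
from h import *
a=cv2.resize(snapshot("top")[150:250,265:395],None,fx=6,fy=6,interpolation=cv2.INTER_CUBIC)
b=cv2.resize(snapshot("side")[165:255,270:390],None,fx=6,fy=6,interpolation=cv2.INTER_CUBIC)
cv2.imwrite("pics/c5.png",np.hstack([a[30:570,200:600],b[0:540,200:600]]))
print(r.sense()["tool_pos"])
go((483.5,-79.5,140),75)
```

```text
[ 542.60562782 -246.99936311  213.24310326]
shift [ 146.6 -100.2   73.3] turn 0.08 now [ 542.6 -247.   213.2] [-1.7999e+02 -3.0000e-02  7.5080e+01] t 11.8
```

View pics/c5.png

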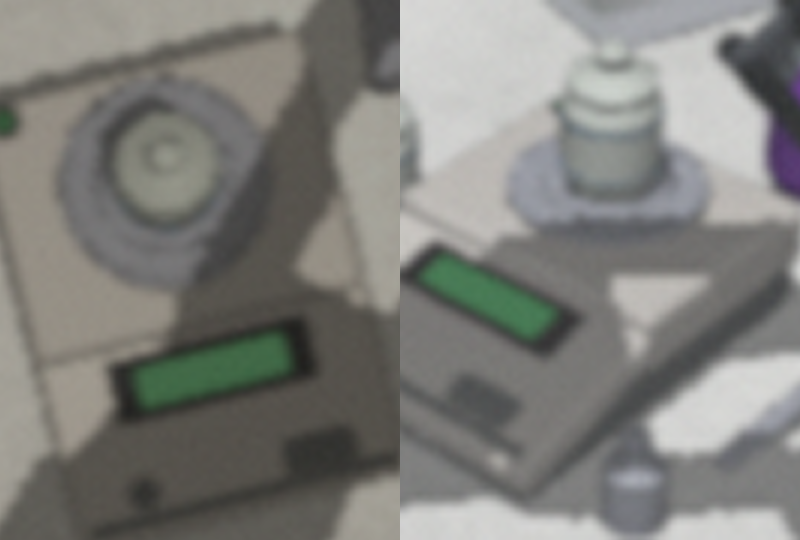

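The jar stands upright within about 1.5 mm of the middle: the knob is at composite (166,155) and the pan's centre at about (164,181). The fingers are now shut, and I'll move over the tare key with the tool yawed to the balance at about 12°.

```bash
python3 -c "
from h import *
go((480.5,-79,110),12)"
```

```text
shift [ 146.3 -103.3  103.3] turn 63.08 now [ 542.6 -247.   213.2] [-1.7999e+02 -3.0000e-02  7.5080e+01] t 11.8
```

Request:
step_arm(
  rows=[
    [[20,-14,0],6],
    [[45,-32,0],13],
    [[70,-50,5],20],
    [[95,-67,10],28],
    [[120,-85,20],36],
    [[138,-97,40],44],
    [[146,-103,60],52],
    [[146,-103,80],59],
    [[146,-103,98],63],
    [[146,-103,103],63],
    [[146,-103,103],63],
    [[146,-103,103],63],
  ],
)

```text
time: 13.0
tool_pos: [481.1, -80.2, 111.3]
tcp_rot: [180.0, -0.1, 12.2]
ft_force: [1.1, -0.2, -1.0]
finger_gap: -0.0
grip_force: 0.0
```

Run:
```python
from h import *
go((480.5,-79,62),12)
b=snapshot("side")
cv2.imwrite("pics/c6.png",cv2.resize(b[185:260,270:370],None,fx=8,fy=8,interpolation=cv2.INTER_CUBIC))
```

```text
shift [-0.4 -1.3 49.3] turn 0.17 now [481.1 -80.2 111.3] [ 1.7997e+02 -6.0000e-02  1.2170e+01] t 13.0
```

View pics/c6.png

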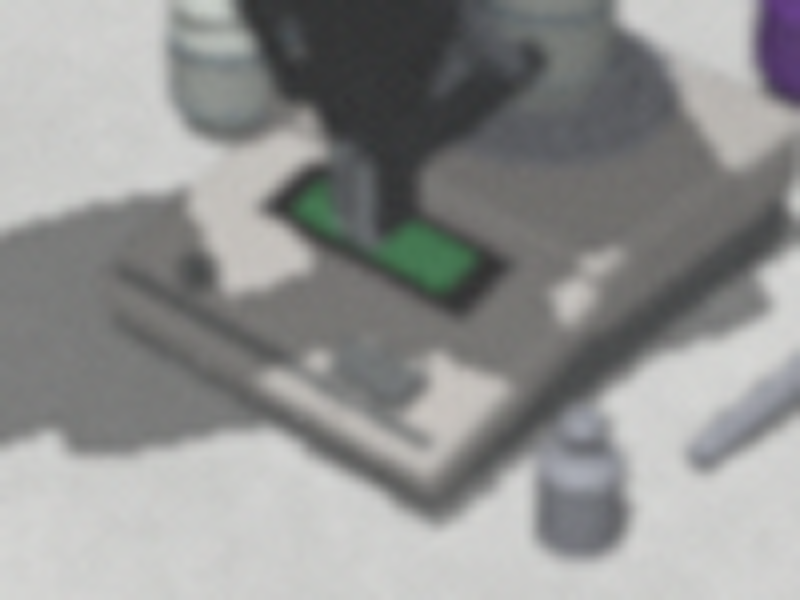

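The tip is at crop (375,240), straight above the tare key at (383,370), and well clear of the power key at (195,268). I'll descend and press.

Request:
step_arm(
  rows=[
    [[0,0,10],0],
    [[0,0,22],0],
    [[0,0,34],0],
    [[0,0,43],0],
    [[0,0,48],0],
    [[0,0,51],0],
    [[0,0,51],0],
    [[0,0,51],0],
  ],
)

```text
time: 13.85
tool_pos: [480.7, -80.6, 59.6]
tcp_rot: [180.0, -0.0, 12.0]
ft_force: [0.6, -0.2, -0.7]
finger_gap: -0.3
grip_force: 0.0
```

Request:
step_arm(
  rows=[
    [[0,0,1],0],
    [[0,0,2],0],
    [[0,0,3],0],
    [[0,0,4],0],
    [[0,0,5],0],
    [[0,0,5],0],
  ],
)

```text
time: 14.45
tool_pos: [480.7, -80.5, 54.4]
tcp_rot: [180.0, -0.0, 12.0]
ft_force: [0.1, 1.0, 1.3]
finger_gap: -0.2
grip_force: 0.7
```

Request:
step_arm(
  rows=[
    [[0,0,1],0],
    [[0,0,2],0],
    [[0,0,2.5],0],
    [[0,0,2.5],0],
  ],
)

```text
time: 14.85
tool_pos: [480.9, -80.5, 52.1]
tcp_rot: [180.0, -0.0, 12.0]
ft_force: [1.3, 0.8, 3.7]
finger_gap: 0.1
grip_force: 1.5
```

Request:
step_arm(
  rows=[
    [[0,0,0.5],0],
    [[0,0,1],0],
    [[0,0,1],0],
  ],
)

```text
time: 15.15
tool_pos: [480.7, -80.6, 50.9]
tcp_rot: [180.0, -0.0, 12.0]
ft_force: [1.7, 0.2, 5.0]
finger_gap: 0.1
grip_force: 1.8
```

Request:
step_arm(
  rows=[
    [[0,0,0.5],0],
    [[0,0,0.5],0],
    [[0,0,0.5],0],
  ],
)

```text
time: 15.45
tool_pos: [480.8, -80.6, 50.8]
tcp_rot: [180.0, -0.0, 12.0]
ft_force: [0.3, 0.5, 7.0]
finger_gap: 0.3
grip_force: 3.4
```

Request:
step_arm(
  rows=[
    [[0,0,0.5],0],
    [[0,0,0.5],0],
    [[0,0,0.5],0],
  ],
)

```text
time: 15.75
tool_pos: [480.9, -80.6, 50.6]
tcp_rot: [180.0, -0.0, 12.0]
ft_force: [-1.6, 1.7, 10.7]
finger_gap: 0.1
grip_force: 5.2
```

Force climbs from about 5 N to 10.7 N with almost no further travel, so the key is bottomed. One slightly firmer push to be sure, then I release and retreat to the front right.

Request:
step_arm(
  rows=[
    [[0,0,1],0],
    [[0,0,1],0],
    [[0,0,1],0],
  ],
)

```text
time: 16.05
tool_pos: [481.1, -80.6, 50.3]
tcp_rot: [180.0, -0.0, 12.0]
ft_force: [-5.1, 2.5, 18.3]
finger_gap: 0.1
grip_force: 9.2
```

Request:
step_arm(
  rows=[
    [[0,0,-2],0],
    [[0,0,-5],0],
    [[0,0,-10],0],
    [[0,0,-25],0],
    [[0,0,-50],0],
    [[0,0,-85],0],
    [[0,20,-120],0],
    [[0,55,-150],0],
    [[0,95,-165],0],
    [[0,135,-165],0],
    [[0,170,-165],0],
    [[0,190,-165],0],
  ],
)

```text
time: 17.25
tool_pos: [519.5, -268.7, 213.2]
tcp_rot: [-180.0, 0.1, 11.9]
ft_force: [-0.2, 0.0, -0.9]
finger_gap: 0.2
grip_force: 0.0
```

Run:
```python
from h import *
go((480,-79,62),12)
a=cv2.resize(snapshot("top")[150:250,265:395],None,fx=6,fy=6,interpolation=cv2.INTER_CUBIC)
b=cv2.resize(snapshot("side")[165:255,270:390],None,fx=6,fy=6,interpolation=cv2.INTER_CUBIC)
cv2.imwrite("pics/c7.png",np.hstack([a[30:570,200:600],b[0:540,100:500]]))
```

```text
shift [   0.7 -193.7  151.3] turn -0.07 now [ 519.5 -268.7  213.2] [-1.7997e+02  7.0000e-02  1.1930e+01] t 17.25
```

View pics/c7.png

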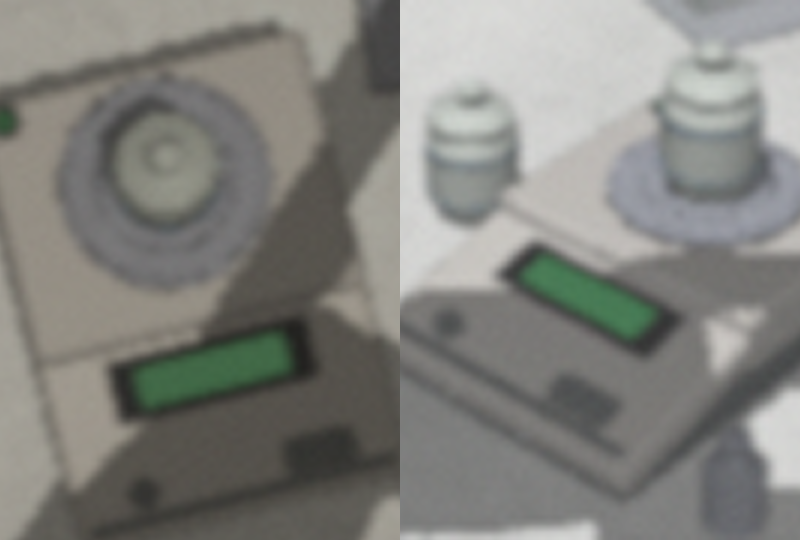

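The key is up again at composite (320,450), the jar is upright and centred with its knob at (166,155), and the arm is clear. I'm handing in.

```bash
python3 -c "
from h import *
print(r.hand_in())"
```

```text
the job is handed in; nothing more can be done
None
```

The jar stands upright about 1.5 mm from the pan's centre by camera, then the tare key was pressed to its stop and came back up; the job was handed in at about 17 s, and the hand-in gave no verdict.

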